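# Load a slat into the dowelling jig under its leaf spring

## Task

Load the loose slat that lies on the sprung lift plate of the dowelling jig: with your fingertips, press it down hard, plate and all, and keeping it pressed slide it under the bridge and its leaf spring until its end is fully home against the end stop and the lift plate springs up behind it and locks it in. Nothing is gripped: do not lift the slat or tip it up, and leave the finished slat, the tin and the sanding block where they are.

Things in the scene. Friction and masses are not known exactly. Their poses are not given: they have to be found in the camera images.
- dowel_jig: dowelling jig screwed to the bench: plywood base 240 x 112 x 12 mm, straight channel 39 mm wide between two wooden fences (tops 40 mm above the bench). Origin: centre of the base's underside, at bench height. +x = feed direction, from the open infeed end to the end stop; z up. Floor along x: sprung lift plate from -118 to -10 mm, then fixed steel bed (24 mm above the bench) to the stop at +103 mm.
- stop_face (a point): foot of the end stop's face, middle of the channel, at bed height (24 mm above the bench; the stop's top is at 48 mm); axes as the jig. The slat's front end must come home here.
- bridge_mouth (a point): middle of the lower edge of the steel bridge's near face, 46 mm above the bench, 56 mm before the stop; axes as the jig. The bridge is 16 mm deep along x, its top 58 mm (screw heads 61 mm) above the bench. From it a leaf spring slopes down towards the stop, its free end about 37 mm above the bench when nothing is under it.
- slat: loose beech slat, 110 mm long (x) x 36 x 18, 55 g, waxed: it slides easily on steel, fingertips hold it far better. Origin: centre of its underside. Starts in the channel on the raised lift plate, x along the jig's x, top 52 mm above the bench: 6 mm too high for the bridge. Pressed fully down its top is at 43 mm (on the bed 42). Home: origin 55 mm before the stop, rear 54 mm clear of the bridge.
- lift_plate (a joint): sprung steel plate 108 x 38 mm, the infeed floor: 0 = raised (top 34 mm above the bench), 0.009 m = fully down (top 25 mm, 1 mm above the bed). About 6 N start it down, 14 N hold it fully down; at 0.006 or more the slat passes the bridge. It jumps back to 0 only when the slat has left it, less than 3 mm from the stop.
- leaf_spring (a joint): leaf spring behind the bridge: 0 = hanging free, grows (rad) as the slat lifts it, to about 0.16 with the slat fully under it. It bears on the slat with about 6 N and drags on it.
- finished_slat: bystander: an already finished slat of the same size, 110 x 36 x 18 mm, with two thin dowels standing 14 mm out of its +x end; lies on the bench right of the jig. Origin: centre of the underside of the wooden slat.
- wax_tin: bystander: round flat tin, 84 mm across, 32 mm high; origin at the centre of its underside.
- sanding_block: bystander: cork sanding block 123 x 86 x 31 mm; origin at the centre of its underside.

How it is judged (in metres and radians):
On the way, in this order (a step that is already met when the one before it is completed fails the run):
1. the slat is pressed down by the fingers, with the lift plate under it, before it reaches the bridge (value of joint lift_plate above 0.0055 m and contact force between the fingers and slat above 4 N and x of slat in the frame of dowel_jig below 0 m), for 0.1 s.
2. the slat, still under the fingers, is under the leaf spring and lifts it (value of joint leaf_spring above 0.08 rad and contact force between the fingers and slat above 2 N and x of slat in the frame of dowel_jig above 0.01 m), for 0.1 s.
At the end, for the whole second after the job is handed in: The slat lies flat on the jig's bed, its front end within 3 mm of the end stop, the leaf spring raised and bearing on it, the lift plate fully up again behind its rear end, everything at rest and let go (x of slat in the frame of stop_face between -0.0582 and -0.053 m and z of slat in the frame of stop_face below 0.002 m and angle between slat's own z axis and vertical below 0.04 rad and value of joint leaf_spring above 0.12 rad and value of joint lift_plate below 0.0012 m and linear speed of slat below 0.01 m/s); the robot touches nothing.
It fails at once if the slat is lifted above where it lay, or tipped up (z of slat in the frame of dowel_jig above 0.042 m or angle between slat's own z axis and vertical above 0.3 rad).
It fails at once if the slat leaves the jig's channel (y of slat in the frame of dowel_jig above 0.015 m or y of slat in the frame of dowel_jig below -0.015 m).
It fails at once if a bystander is moved (distance of any of finished_slat, wax_tin, sanding_block from where it was at the start of the episode above 0.015 m).
It also fails if it takes over 34 s, if anything falls off the work surface, if the arm or the gripper's body presses on something with over 40 N, if the wrist force passes 120 N, or if a joint passes its speed limit or range.

## Robot

A 6-joint arm with a two-finger parallel gripper is mounted at the origin on a cart in front of the work surface, level with it; the furniture and walls round the work are solid. World frame = base frame: x ahead of the robot, y to its left, z up, the work surface at z = 0. Lengths are in mm, angles in rad, forces in N, time in s.
With the tool pointing down it reaches from about 250 to 775 mm from the base axis. Payload 4 kg.
Tool frame: the origin (TCP) lies on the mounting face of the last link; the fingertips stand 199 mm ahead of it and the grasp point (between the pads) lies arm.grasp_offset ahead of it (arm.grasp_offset is the distance from the TCP to the grasp point, in mm); z points along the fingers, y is the line along which they close (so a half turn about z gives the same grasp; the last joint's range is limited). The gripper opens to 94 mm and grips with 3 to 60 N. Pads are 16 mm wide; open, the fingers measure 119 mm over their backs; the gripper's body (75 mm by 177 mm) begins 78 mm behind the grasp point.
Start: joints at [-1.215, 0.087, 1.371, -0, 1.684, -0.103], TCP at [243.574, -493.125, 404.706] pointing down, gripper open.
Joint ranges: [-3.1, 3.1], [-0.76, 2.03], [0.27, 2.55], [-1.08, 4.22], [0.17, 2.65], [-2.57, 2.57]. Speed limits (rad/s): [2.79, 2.79, 3.14, 3.14, 3.14, 3.14].

## Interface

Orientations are given as a 3x3 rotation matrix whose columns are the frame's x, y, z axes.
In Python, from rig import arm gives the robot as it stands.
- The arm moves only by the shell command python3 -m crank 'ROWS' [OPENING]. ROWS is JSON, a list that holds one entry, the list of rows, each a list of 4 numbers: the shift along the tool's x, y, z in units of 40 mm (1.0 is 40 mm), then the turn about the tool's z in degrees. A call has exactly 5 rows; each row is the pose to reach, as a shift and turn from the pose commanded when the call began, along the tool's axes at that moment; what a row does not reach only later rows make up. A row lasts 1/12 s, in which the tool goes at most 41.7 mm and 7.16 degrees, less where a joint would pass 70% of its speed; a pose out of reach is approached as far as the arm can. A call with a gripper value outside its range is refused whole. OPENING is the opening, from 0 (shut) to 1 (fully open), set as the call begins (- or left out, the last holds). The fingers move at their own pace and stop on an object; the grip force is fixed at half the most. Time passes only in rows, so rows that repeat a pose let the fingers close, or fill a call up. It gives the time, the measured TCP pose, the force, the opening and the grip force at its end, in the units of the state.
- arm.get_state(): the state, without advancing time (a new reading comes with each control period).
- arm.snapshot(name): name is "side" or "top"; returns a dict with "pixels" (400x640x3 uint8, blue, green, red), "fx", "fy", "cx", "cy" (pixels), "rvec" (rotation vector, rad) and "tvec" (3), from world to camera coordinates, as OpenCV has them. Camera axes: x right, y down, z forward; pixel columns grow to the right and rows downward; lengths in mm; the calibration is good to about 2 mm. A picture is of the moment at which its call begins. There is no depth.
- arm.finish_job(): hands the job in; it is judged then, once.
The state is a dict: "t": time; "q": joint angles; "qd": joint speeds; "joint_torque": joint torques, N m; "eef_pos": TCP position; "tool_rot": TCP orientation; "force": force on the tool from outside, world axes, zero at the start; "ft_torque": the same for the moment, N m; "grip_width": finger opening in mm; "grip_force": force on a finger pad.
Only numpy, scipy, OpenCV 4.12 (cv2) and the standard library are available. Lean on these libraries where they do the work, as an engineer would, in place of code of your own. Each camera call takes 0.05 s, during which the arm holds its last target. There are 200 camera calls.

## Working session

There is one attempt and no reset: what is moved stays moved. The work goes in short steps, Python scripts to look and compute and a shell command to move; the robot and the scene stay as the last step left them, time stands still between calls to the robot, and variables do not carry over. Pictures are saved under pics/ and viewed, at most 10 in all, crops included, and the job is handed in when it is done.

```bash
mkdir -p pics; ls; python3 - <<'E'
from rig import arm
import cv2,numpy as np,pickle
s=arm.get_state();print(s,arm.grasp_offset)
for n in("top","side"):
    d=arm.snapshot(n);pickle.dump(d,open(n+'.pkl','wb'));cv2.imwrite(f'pics/{n}0.png',d['pixels'])
    R=cv2.Rodrigues(np.array(d['rvec'],float))[0];print(n,d['fx'],d['cx'],d['cy'],(-R.T@np.ravel(d['tvec'])).round(),R.round(2).tolist())
E
```

```text
pics
{'t': 0.0, 'q': array([-1.21511529e+00,  8.79206971e-02,  1.37220759e+00, -2.10756644e-06,
        1.68356685e+00, -1.03110361e-01]), 'qd': array([-9.27019284e-04, -8.14847841e-04, -5.03891032e-05,  4.95774364e-04,
        5.66695892e-04,  1.23395191e-03]), 'joint_torque': array([-1.63345503e-04, -3.40186858e+01, -3.02426291e+01,  7.17604277e-02,
        3.29782872e-02, -1.73851477e-04]), 'eef_pos': array([ 243.52823496, -493.02637925,  403.5461338 ]), 'tool_rot': array([[ 8.96588584e-01,  4.42863830e-01, -7.34108752e-04],
       [ 4.42864387e-01, -8.96586445e-01,  1.97015948e-03],
       [ 2.14320418e-04, -2.09153312e-03, -9.99997790e-01]]), 'force': array([ 0.25564263, -0.25463063,  1.15663556]), 'ft_torque': array([ 0.03295241,  0.07873269, -0.03096212]), 'grip_force': 0.0, 'grip_width': 93.9202728532468} 180.4
top 388.9703527353185 323.1964154008116 197.19089748879009 [396.   5. 911.] [[0.02, -1.0, 0.01], [-0.99, -0.02, -0.17], [0.17, -0.0, -0.99]]
side 436.5909562418574 314.65402818682236 196.7341950140998 [ 87. 776. 602.] [[-0.87, -0.49, 0.01], [-0.26, 0.44, -0.86], [0.42, -0.75, -0.51]]
```

View pics/top0.png

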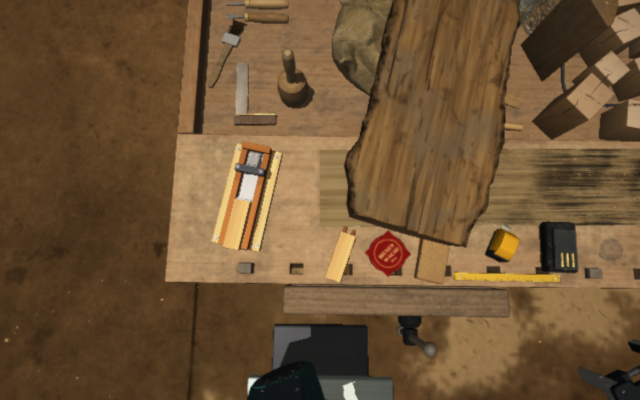

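View pics/side0.png

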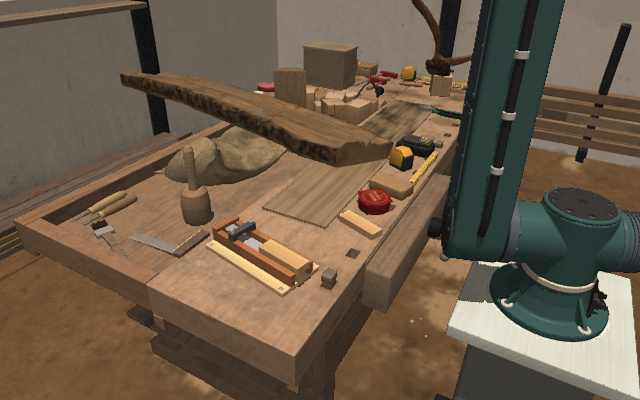

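The top view shows the jig at about (215–282, 143–250), with its stop at the upper end, and the tall slab to its right. I'll enlarge both views.

```bash
python3 - <<'E'
import cv2,pickle
d=pickle.load(open('top.pkl','rb'))['pixels'];cv2.imwrite('pics/topc.png',cv2.resize(d[135:260,195:295],None,fx=4.8,fy=4.8,interpolation=cv2.INTER_CUBIC))
d=pickle.load(open('side.pkl','rb'))['pixels'];cv2.imwrite('pics/sidec.png',cv2.resize(d[205:305,195:330],None,fx=5.8,fy=5.8,interpolation=cv2.INTER_CUBIC))
E
```

```text
(no output)
```

View pics/topc.png

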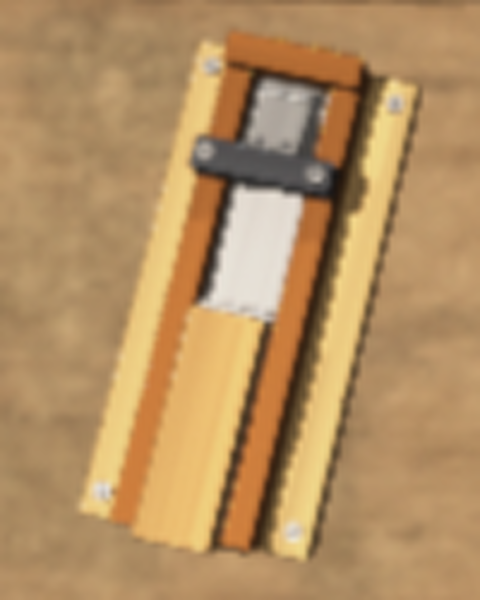

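View pics/sidec.png

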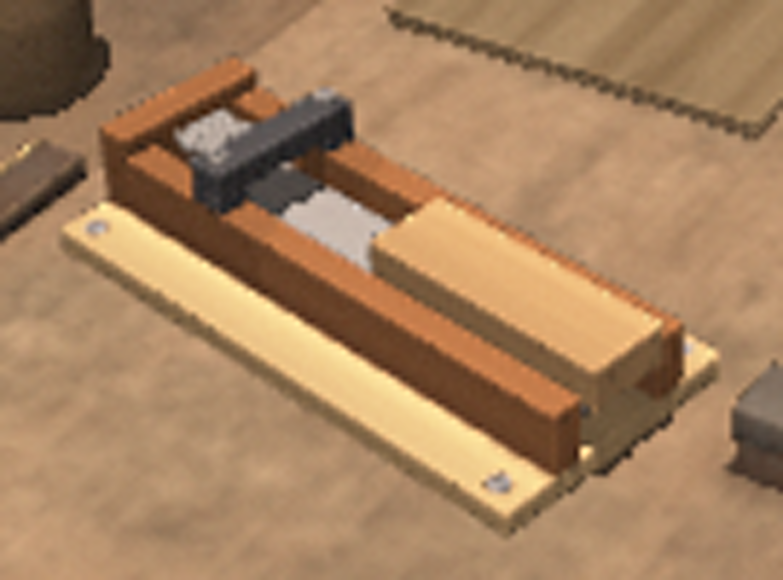

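The top crop shows the base-top corners at (205,40), (420,85), (308,560) and (82,512), and the slat top at (192,305), (272,320), (208,552) and (132,535). In the side crop the slat top is at (372,240), (440,200), (665,328) and (597,375). I'll fit the jig and slat poses to both views.

```bash
cat > h.py <<'E'
import cv2,pickle,numpy as np
D={n:pickle.load(open(n+'.pkl','rb')) for n in('top','side')}
def proj(n,P):
    d=D[n];K=np.array([[d['fx'],0,d['cx']],[0,d['fy'],d['cy']],[0,0,1]])
    return cv2.projectPoints(np.array(P,float),np.array(d['rvec'],float),np.array(d['tvec'],float),K,None)[0][:,0]
def top(c):return (np.array(c)+.5)/4.8-.5+[195,135]
def side(c):return (np.array(c)+.5)/5.8-.5+[195,205]
def ray(n,uv,z):
    d=D[n];R=cv2.Rodrigues(np.array(d['rvec'],float))[0];C=-R.T@np.ravel(d['tvec'])
    v=R.T@np.array([(uv[0]-d['cx'])/d['fx'],(uv[1]-d['cy'])/d['fy'],1]);return C+v*(z-C[2])/v[2]
def W(p,L):
    c,s=np.cos(p[2]),np.sin(p[2]);L=np.array(L,float)
    return np.c_[p[0]+c*L[:,0]-s*L[:,1],p[1]+s*L[:,0]+c*L[:,1],L[:,2]]
E
python3 - <<'E'
from h import *
from scipy.optimize import least_squares
B=[[120,56,12],[120,-56,12],[-120,-56,12],[-120,56,12]]
S=[[55,18,52],[55,-18,52],[-55,-18,52],[-55,18,52]]
oT=[top(c) for c in[(205,40),(420,85),(308,560),(82,512)]];sT=[top(c) for c in[(192,305),(272,320),(208,552),(132,535)]]
oS=[side(c) for c in[(62,230),(718,352),(505,525)]];sS=[side(c) for c in[(372,240),(440,200),(665,328),(597,375)]]
def f(p,w=('t','s')):
    r=[]
    if 't' in w:r+=[proj('top',W(p[:3],B))-oT,proj('top',W(p[3:],S))-sT]
    if 's' in w:r+=[proj('side',W(p[:3],[B[0],B[2],B[3]]))-oS,proj('side',W(p[3:],S))-sS]
    return np.concatenate(r).ravel()
for w in('ts','t','s'):
    q=least_squares(f,[460,180,-.2,420,190,-.2],args=(w,));p=q.x;print(w,p.round(3),abs(q.fun).max().round(2),q.fun.round(1))
    c,s=np.cos(p[2]),np.sin(p[2]);d=p[3:5]-p[:2];print('slat in jig',c*d[0]+s*d[1],-s*d[0]+c*d[1])
for n,uv,z in[('top',(388,254),32),('top',(347,228),18),('top',(327,278),18),('top',(355,230),18),('top',(340,283),18)]:print(uv,ray(n,uv,z).round())
# slab: near corner seen in both views: top (465,245)/(347,210), side (390,140)
for uv in[(465,245),(347,165),(350,210)]:print([ray('top',uv,z).round().tolist() for z in(50,150,250)])
E
```

```text
ts [ 5.51424e+02  1.78342e+02 -1.97000e-01  4.81897e+02  1.91939e+02
 -2.05000e-01] 1.32 [-0.6 -0.3  0.2 -0.1 -0.4 -0.  -0.8 -0.4  0.2 -0.5 -0.9 -0.1 -0.1  0.
 -0.2 -0.1 -0.3 -0.4  1.2  0.4  0.4 -1.3 -0.2  0.1  0.7 -0.6  0.6 -0.6
 -0.2  0.1]
slat in jig -70.84392807548673 -0.241258668707113
t [ 5.50914e+02  1.77366e+02 -1.93000e-01  4.81566e+02  1.91341e+02
 -2.08000e-01] 0.56 [-0.4 -0.1  0.4 -0.   0.2  0.2 -0.2 -0.   0.5 -0.3 -0.6  0.1  0.1  0.2
 -0.   0.1]
slat in jig -70.74112187973779 0.40362909729556407
s [ 5.51462e+02  1.79827e+02 -1.98000e-01  4.81923e+02  1.92767e+02
 -2.01000e-01] 0.85 [-0.7 -0.1  0.8  0.9 -0.2 -0.8 -0.5  0.4  0.4 -0.4  0.4 -0.4 -0.3  0.3]
slat in jig -70.72591839977825 -0.9956998135047694
(388, 254) [ 420. -146.   32.]
(347, 228) [479. -55.  18.]
(327, 278) [365. -11.  18.]
(355, 230) [474. -74.  18.]
(340, 283) [355. -40.  18.]
[[442.0, -313.0, 50.0], [437.0, -276.0, 150.0], [431.0, -239.0, 250.0]]
[[619.0, -52.0, 50.0], [593.0, -46.0, 150.0], [567.0, -39.0, 250.0]]
[[516.0, -60.0, 50.0], [502.0, -52.0, 150.0], [488.0, -45.0, 250.0]]
```

The jig fit is consistent: it sits at (551, 178) with yaw −0.199, and the slat is at x = −70.8 in the jig. I'll press 20 mm behind the slat's centre, with tool y along the feed. First I'll swing round at low radius, clear of the slab, with the fingers shut.

```bash
cat >> h.py <<'E'
def to(xy,tipz,yaw):
    from rig import arm
    s=arm.get_state();R=s['tool_rot'];d=np.array([xy[0],xy[1],tipz+199])-s['eef_pos'];y0=np.arctan2(R[1,0],R[0,0])
    print('pos',s['eef_pos'].round(1),'yaw',y0.round(4),'shift units',(R.T@d/40).round(3),'turn',np.degrees(y0-yaw).round(2),'F',s['force'].round(1),'t',s['t'])
P=(551.2,178.3,-.199)
def J(x,y=0):return W(P,[[x,y,0]])[0][:2]
YAW=np.pi/2+P[2]
E
python3 -m crank '[[[0.64,-0.76,0,-7],[1.28,-1.52,0,-14],[1.92,-2.28,0,-21],[2.55,-3.04,0,-28],[3.19,-3.81,0,-35]]]' 0
python3 -c "
from h import *
to((300,-100),205,YAW);to(J(-91),205,YAW)"
```

```text
t: 0.52
eef_pos: [290.4, -298.3, 404.0]
tool_rot: [[0.476, 0.879, -0.0], [0.879, -0.476, 0.001], [0.001, -0.001, -1.0]]
force: [0.9, -0.6, 0.5]
grip_width: 64.2
grip_force: 0.0
pos [ 290.4 -298.3  404. ] yaw 1.0748 shift units [ 4.474e+00 -2.148e+00  4.000e-03] turn -17.02 F [ 0.9 -0.6  0.5] t 0.5167
pos [ 290.4 -298.3  404. ] yaw 1.0748 shift units [ 1.2916e+01 -2.1120e+00  9.0000e-03] turn -17.02 F [ 0.9 -0.6  0.5] t 0.5167
```

```bash
python3 -m crank '[[[0.9,-0.43,0,-4],[1.8,-0.86,0,-8],[2.7,-1.29,0,-12],[3.6,-1.72,0,-16],[4.5,-2.15,0,-17]]]' 0
python3 -c "
from h import *
to((320,60),180,YAW);to(J(-91),205,YAW)"
```

```text
t: 0.93
eef_pos: [300.8, -99.0, 404.3]
tool_rot: [[0.202, 0.979, 0.0], [0.979, -0.202, 0.0], [0.0, 0.0, -1.0]]
force: [1.1, 1.2, 0.5]
grip_width: 30.8
grip_force: 0.0
pos [300.8 -99.  404.3] yaw 1.3677 shift units [ 3.991 -0.332  0.632] turn -0.23 F [1.1 1.2 0.5] t 0.9333
pos [300.8 -99.  404.3] yaw 1.3677 shift units [8.044e+00 2.458e+00 8.000e-03] turn -0.23 F [1.1 1.2 0.5] t 0.9333
```

```bash
python3 -m crank '[[[0.9,0,0,0],[1.8,0,0,0],[2.7,0.1,0,0],[3.6,0.3,0,0],[4.5,0.7,0,-0.2]]]' 0
python3 -m crank '[[[0.7,0.4,0.4,0],[1.4,0.8,0.9,0],[2.1,1.2,1.5,0],[2.8,1.5,2.1,0],[3.54,1.76,2.7,0]]]' 0
python3 -c "
from h import *
to(J(-91),60,YAW)"
```

```text
t: 1.35
eef_pos: [364.6, 72.0, 404.9]
tool_rot: [[0.198, 0.98, 0.001], [0.98, -0.198, -0.0], [-0.0, 0.001, -1.0]]
force: [0.8, -1.3, 0.4]
grip_width: 0.7
grip_force: 0.0
t: 1.77
eef_pos: [463.3, 195.8, 295.0]
tool_rot: [[0.199, 0.98, -0.0], [0.98, -0.199, -0.001], [-0.001, -0.0, -1.0]]
force: [0.3, -0.7, 0.4]
grip_width: 0.7
grip_force: 0.0
pos [463.3 195.8 295. ] yaw 1.37 shift units [ 0.006 -0.035  0.901] turn -0.1 F [ 0.3 -0.7  0.4] t 1.7667
```

```bash
python3 -m crank '[[[0,-0.03,0.3,0],[0,-0.03,0.6,0],[0,-0.03,0.9,0],[0,-0.03,0.9,0],[0,-0.03,0.9,0]]]' 0
python3 - <<'E'
from h import *
from rig import arm
to(J(-91),52,YAW)
a=arm.snapshot('top')['pixels'][130:260,190:310];b=arm.snapshot('side')['pixels'][160:310,190:340]
f=lambda i:cv2.resize(i,(390,422),interpolation=cv2.INTER_CUBIC)
cv2.imwrite('pics/c1.png',np.hstack([f(a),f(b)]))
E
```

```text
t: 2.18
eef_pos: [461.1, 193.8, 260.8]
tool_rot: [[0.201, 0.98, -0.0], [0.98, -0.201, -0.0], [-0.0, -0.0, -1.0]]
force: [0.8, 0.1, 0.4]
grip_width: 0.6
grip_force: 0.0
pos [461.1 193.8 260.8] yaw 1.3686 shift units [0.066 0.008 0.245] turn -0.18 F [0.8 0.1 0.4] t 2.1833
```

View pics/c1.png

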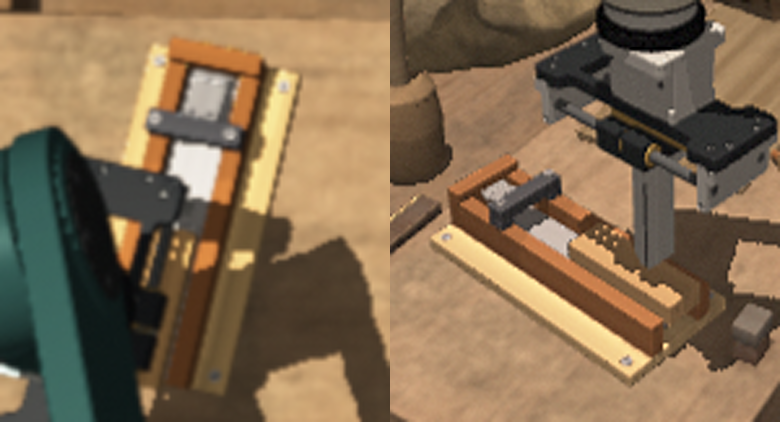

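The closed fingers stand over the rear half of the slat (side view about (655,265)), centred across the channel, and the bridge is clear. Now I'll press in stages.

```bash
python3 -m crank '[[[0.06,0,0.05,0],[0.06,0,0.1,0],[0.06,0,0.2,0],[0.06,0,0.3,0],[0.06,0,0.35,0]]]' 0
python3 -c "
from h import *
to(J(-91),43,YAW)"
```

```text
t: 2.7
eef_pos: [462.3, 197.1, 247.5]
tool_rot: [[0.2, 0.98, 0.002], [0.98, -0.2, 0.0], [0.001, 0.002, -1.0]]
force: [-1.7, -0.3, 7.2]
grip_width: 0.5
grip_force: 4.0
pos [462.3 197.1 247.5] yaw 1.3698 shift units [-0.022 -0.005  0.136] turn -0.11 F [-1.7 -0.3  7.2] t 2.7
```

```bash
python3 -m crank '[[[0,0,0.05,0],[0,0,0.1,0],[0,0,0.15,0],[0,0,0.2,0],[0,0,0.22,0]]]' 0
python3 -c "
from h import *
to(J(-91),43,YAW)"
```

```text
t: 3.12
eef_pos: [463.1, 197.5, 242.2]
tool_rot: [[0.199, 0.98, 0.005], [0.98, -0.199, 0.002], [0.003, 0.005, -1.0]]
force: [-5.0, -1.9, 21.4]
grip_width: 0.7
grip_force: 10.5
pos [463.1 197.5 242.2] yaw 1.37 shift units [-0.035 -0.021  0.006] turn -0.1 F [-5.  -1.9 21.4] t 3.1167
```

The plate is down: the tips are at 43 mm with 21 N. Next I'll slide along tool y and watch force and height.

```bash
python3 -m crank '[[[0,0.05,0.03,0],[0,0.2,0.03,0],[0,0.35,0.03,0],[0,0.5,0.03,0],[0,0.65,0.03,0]]]' 0
python3 -c "
from h import *
from rig import arm
to(J(-91+26),43,YAW)
b=arm.snapshot('side')['pixels'][160:310,190:340];cv2.imwrite('pics/s2.png',cv2.resize(b,(600,600),interpolation=cv2.INTER_CUBIC))"
```

```text
t: 3.53
eef_pos: [488.9, 192.5, 242.3]
tool_rot: [[0.199, 0.98, 0.007], [0.98, -0.199, 0.002], [0.004, 0.006, -1.0]]
force: [-6.0, -0.3, 21.0]
grip_width: 0.6
grip_force: 10.6
pos [488.9 192.5 242.3] yaw 1.3702 shift units [-0.039 -0.027  0.007] turn -0.09 F [-6.  -0.3 21. ] t 3.5333
```

View pics/s2.png

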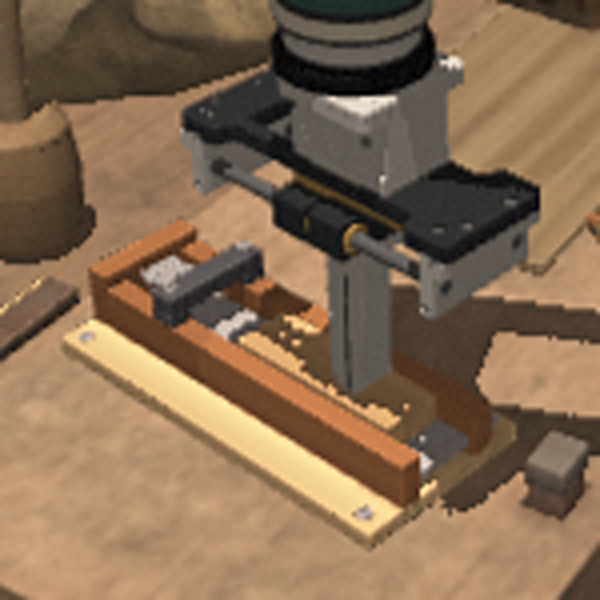

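The slat travels with the fingers: its front is at about (235,320) and its rear at (425,440), with the depressed plate visible behind it. Continuing.

```bash
python3 -m crank '[[[0,0.15,0.02,0],[-0.01,0.3,0.02,0],[-0.01,0.45,0.02,0],[-0.02,0.6,0.02,0],[-0.02,0.7,0.02,0]]]' 0
python3 -c "
from h import *
to(J(-91+54),43,YAW)"
python3 -m crank '[[[0,0.15,0.02,0],[0,0.3,0.02,0],[0,0.45,0.03,0],[0,0.6,0.04,0],[0,0.7,0.04,0]]]' 0
python3 -c "
from h import *
from rig import arm
to(J(-91+82),43,YAW)
b=arm.snapshot('side')['pixels'][160:310,190:340];cv2.imwrite('pics/s3.png',cv2.resize(b,(600,600),interpolation=cv2.INTER_CUBIC))"
```

```text
t: 4.0
eef_pos: [516.6, 186.4, 242.2]
tool_rot: [[0.199, 0.98, 0.009], [0.98, -0.199, 0.004], [0.005, 0.008, -1.0]]
force: [-4.4, 1.3, 21.9]
grip_width: 0.4
grip_force: 10.9
pos [516.6 186.4 242.2] yaw 1.37 shift units [-0.027 -0.038  0.004] turn -0.1 F [-4.4  1.3 21.9] t 4.0
t: 4.42
eef_pos: [544.3, 180.9, 241.9]
tool_rot: [[0.199, 0.98, 0.01], [0.98, -0.199, 0.004], [0.006, 0.009, -1.0]]
force: [-5.9, 0.7, 24.4]
grip_width: 0.5
grip_force: 12.5
pos [544.3 180.9 241.9] yaw 1.3701 shift units [-0.031 -0.044 -0.003] turn -0.1 F [-5.9  0.7 24.4] t 4.4167
```

View pics/s3.png

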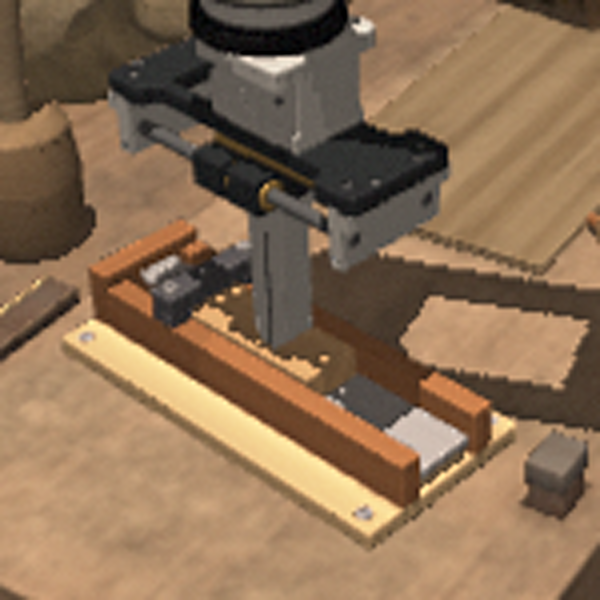

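The slat is under the bridge and still moving with the fingers (rear end at about (340,370)). About 34 mm remain, so I'll continue with slightly more press.

```bash
python3 -m crank '[[[0,0.12,0.02,0],[0,0.25,0.03,0],[0,0.38,0.05,0],[0,0.5,0.05,0],[0,0.62,0.05,0]]]' 0
python3 -c "
from h import *
from rig import arm
to(J(20),43,YAW)
b=arm.snapshot('side')['pixels'][160:310,190:340];cv2.imwrite('pics/s4.png',cv2.resize(b,(600,600),interpolation=cv2.INTER_CUBIC))"
```

```text
t: 4.88
eef_pos: [567.3, 176.6, 241.7]
tool_rot: [[0.199, 0.98, 0.007], [0.98, -0.199, 0.005], [0.007, 0.006, -1.0]]
force: [-11.2, 1.7, 32.4]
grip_width: 0.4
grip_force: 16.2
pos [567.3 176.6 241.7] yaw 1.3708 shift units [-0.038  0.096 -0.007] turn -0.06 F [-11.2   1.7  32.4] t 4.8833
```

View pics/s4.png

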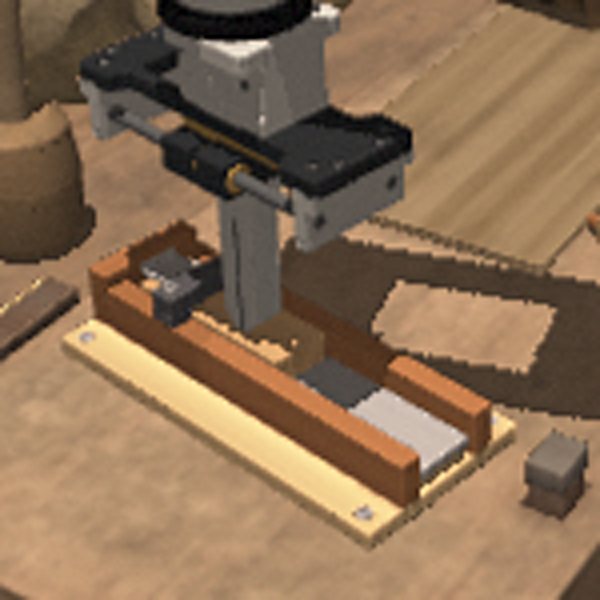

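```bash
python3 -m crank '[[[0,0.06,-0.01,0],[0,0.12,-0.01,0],[0,0.18,-0.01,0],[0,0.24,-0.01,0],[0,0.28,-0.01,0]]]' 0
python3 -c "
from h import *
from rig import arm
to(J(28),42,YAW)
b=arm.snapshot('side')['pixels'][160:310,190:340];cv2.imwrite('pics/s5.png',cv2.resize(b,(600,600),interpolation=cv2.INTER_CUBIC))"
```

```text
t: 5.35
eef_pos: [578.4, 174.3, 241.3]
tool_rot: [[0.199, 0.98, 0.008], [0.98, -0.199, 0.005], [0.006, 0.006, -1.0]]
force: [-9.5, 2.5, 29.5]
grip_width: 0.3
grip_force: 14.4
pos [578.4 174.3 241.3] yaw 1.3706 shift units [-0.036  0.015  0.007] turn -0.07 F [-9.5  2.5 29.5] t 5.35
```

View pics/s5.png

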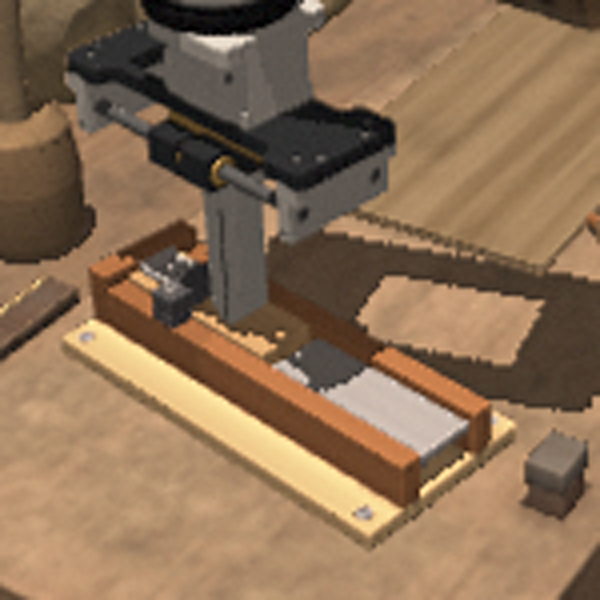

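The plate has sprung up: a dark gap now shows under its end at (445,460). I'll make a last gentle push against the stop.

```bash
python3 -m crank '[[[0,0.03,0,0],[0,0.06,0,0],[0,0.08,0,0],[0,0.1,0,0],[0,0.1,0,0]]]' 0
```

```text
t: 5.82
eef_pos: [581.8, 173.7, 241.3]
tool_rot: [[0.199, 0.98, 0.006], [0.98, -0.199, 0.005], [0.006, 0.005, -1.0]]
force: [-10.2, 2.9, 30.2]
grip_width: 0.1
grip_force: 14.7
```

```bash
python3 -m crank '[[[0,-0.01,-0.1,0],[0,-0.03,-0.3,0],[0,-0.1,-0.8,0],[0,-1,-1.6,0],[0,-2,-2.2,0]]]' 0
python3 -m crank '[[[-0.4,-0.8,-0.8,0],[-0.8,-1.6,-1.6,0],[-1.2,-2.4,-2.4,0],[-1.6,-3.2,-2.6,0],[-2,-4,-2.6,0]]]' 0
python3 - <<'E'
from h import *
from rig import arm
a=arm.snapshot('top')['pixels'][135:255,195:295];b=arm.snapshot('side')['pixels'][205:305,195:330]
cv2.imwrite('pics/f.png',np.hstack([cv2.resize(a,(375,450),interpolation=cv2.INTER_CUBIC),cv2.resize(b,(425,450),interpolation=cv2.INTER_CUBIC)]))
E
```

```text
t: 6.23
eef_pos: [512.8, 185.5, 314.1]
tool_rot: [[0.202, 0.979, -0.002], [0.979, -0.202, -0.001], [-0.001, -0.002, -1.0]]
force: [0.5, 0.7, 1.0]
grip_width: 0.5
grip_force: 0.0
t: 6.65
eef_pos: [344.3, 140.7, 420.7]
tool_rot: [[0.2, 0.98, 0.005], [0.98, -0.2, 0.001], [0.002, 0.004, -1.0]]
force: [0.0, 0.5, 0.7]
grip_width: 0.4
grip_force: 0.0
```

View pics/f.png

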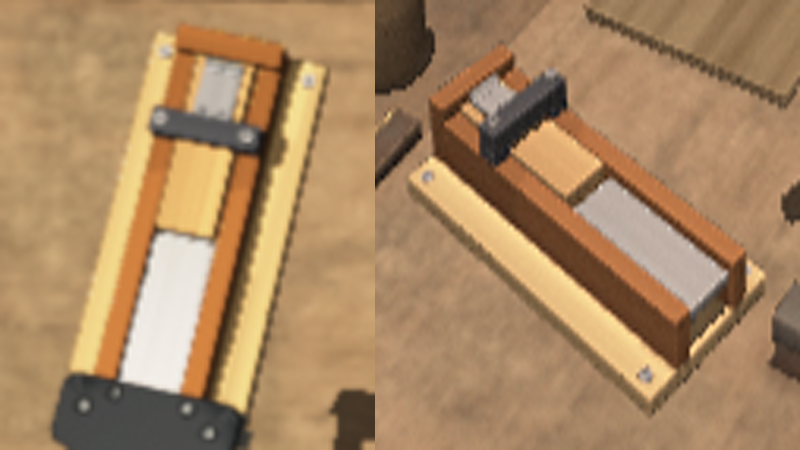

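The slat's rear edge is at about (158,232)–(213,240) in the top view, the plate is up behind it, and the leaf bears on it. I'll check the rear edge's position numerically.

```bash
python3 - <<'E'
from h import *
c,s=np.cos(P[2]),np.sin(P[2])
for q,n,z in[((158,231),'top',42),((213,239),'top',42)]:
    uv=(np.array(q)+.5)/3.75-.5+[195,135]
    d=ray(n,uv,z)[:2]-P[:2];print('jig',c*d[0]+s*d[1],-s*d[0]+c*d[1])
for q in[(574,203),(607,168)]:
    uv=(np.array([q[0]-375,q[1]])+.5)/np.array([425/135,4.5])-.5+[195,205]
    d=ray('side',uv,42)[:2]-P[:2];print('jig',c*d[0]+s*d[1],-s*d[0]+c*d[1])
E
```

```text
jig -10.179890571734573 16.278824801351025
jig -7.850517959074455 -17.289501521625063
jig -13.44190092514767 18.09943533267743
jig -10.133098628733508 -15.228331763856577
```

```bash
python3 - <<'E'
from h import *
k=np.array([425/135,4.5])
for z in(34,25):print('plate end corners, pic px at z',z,((proj('side',W(P,[[-118,19,z],[-118,-19,z]]))-[195,205]+.5)*k-.5+[375,0]).round(0).tolist())
print('slat rear top',[(((proj('side',W(P,[[x,18,42],[x,-18,42]]))-[195,205]+.5)*k-.5+[375,0]).round(0).tolist()) for x in(-7,-10)])
print('bridge near lower/top corner',((proj('side',W(P,[[47,27,58],[47,-27,58]]))-[195,205]+.5)*k-.5+[375,0]).round(0).tolist())
E
```

```text
plate end corners, pic px at z 34 [[689.0, 317.0], [729.0, 275.0]]
plate end corners, pic px at z 25 [[689.0, 333.0], [729.0, 291.0]]
slat rear top [[[567.0, 197.0], [607.0, 163.0]], [[571.0, 200.0], [610.0, 165.0]]]
bridge near lower/top corner [[502.0, 132.0], [561.0, 84.0]]
```

```bash
python3 -c "
from rig import arm
print(arm.finish_job())"
```

```text
the job is handed in; nothing more can be done
None
```

I pressed the slat down, slid it under the bridge and leaf spring to the stop, and handed the job in. The last picture shows the lift plate up behind it, which means it is under 3 mm from the stop; I couldn't measure that gap exactly, and no verdict came back.

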